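Pin the indexing lever and hold the gear at the fourth click

TASK

On the gear-indexing fixture, couple the hand lever to the disc under it: take the slimmer of the two pins out of the rack and push it fully home through the hole in the lever into the disc. Then swing the lever by its black knob, counter-clockwise seen from above, four clicks on and no further, and finish while still holding it by the knob, settled in that fourth click, as the spring would pull it back. Leave the thicker pin and the other things on the bench where they are.

Things in the scene. Friction and masses are not known exactly. Their poses are not given: they have to be found in the camera images.
- fixture: indexing fixture screwed to the bench: dark steel base 235 x 150 mm, 12 thick. Origin on the vertical pivot axis at bench height, z up; at the start the lever points along its -x. A 63 mm spur gear sits on the pivot (top with nut 76 mm above the bench); a click plunger in a 47 mm high aluminium block reaches x = +128 mm; a stop post 41 mm high stands by the lever
- lever: flat steel lever 30 mm wide, 10 thick, top 46 mm above the bench. Origin on the pivot axis at its underside; it reaches 155 mm along its own -x and turns about z, counter-clockwise from above being forward. A weak spring (0.06 N m) keeps it on its stop, where its hole lies exactly over the disc's. Without the pin it swings alone. Pinned, it leads the disc by up to 0.06 rad
- lever_hole (a point): centre of the lever's through hole at the lever's top face, 75 mm from the pivot axis. 12 mm wide with a 2 mm chamfer; 2 mm below the lever lies the disc's tongue, 10 mm thick with the same 12 mm hole, and 12 mm of free space under that
- lever_knob (a point): centre of the top of the lever's upright round black knob, 22 mm in diameter, its grip reaching from 4 mm above the lever to 50 mm above it (top 96 mm above the bench); the knob stands 140 mm from the pivot axis
- quadrant (a joint): angle in rad of the lobed disc under the lever (the gear turns with it): 0 on its stop at the start, growing counter-clockwise from above. A click is 15 degrees: notches at 0.262, 0.524, 0.785, 1.047, crests half way, stop at 1.571. Return spring 0.42 N m at 0, 0.82 at the fourth click; a crest adds up to 0.6 N m before it and takes off as much after it. Let go there, it springs back
- rack: aluminium pin rack fixed to the bench, 50 x 120 mm, 45 high, with two 16 mm holes 64 mm apart along its own y, one at either side of its centre, one pin hanging by its head in each; origin under its centre
- slim_pin: the pin that fits: steel, knurled round head 24 mm in diameter, 36 high; shank 10 mm in diameter, 30 long, tapered tip; 0.05 to 0.1 kg. Origin on its axis at the underside of the head, z up. It hangs upright in either hole of the rack, origin at the rack's top. Fully home, its head rests on the lever's top face
- thick_pin: the other pin, too thick for the hole: head 32 mm in diameter and 36 mm high, shank 14 mm by 30 mm, same origin. It stays in the rack
- loupe: black standing loupe, 37 mm wide and 35 high, a bystander; origin in the middle of its underside
- bushing: flanged bushing, 45 mm wide and 37 high, a bystander; origin in the middle of its underside
- ring_gauge: steel setting ring, 61 mm wide and 16 high, a bystander; origin in the middle of its underside
- v_block: steel V-block, 34 x 45 x 34 mm, a bystander; origin in the middle of its underside
- flange_part: turned steel flange, 68 mm wide and 26 high, a bystander; origin in the middle of its underside
- stepped_shaft: stepped steel shaft lying down, 25 x 105 mm, a bystander; origin in the middle of its underside
Things that resemble listed ones, but are neither listed nor needed, are in the scene too. What is shaped like the slim_pin but green or yellow is not meant.

How it is judged:
By the outcome, as a careful person would: the job done as asked, in the order asked, and still so for the second after the job is handed in, while the arm keeps its last pose, push and grip.
It also fails if it takes over 58 s, if anything falls off the work surface, if the arm or the gripper's body presses on something with over 40 N, if the wrist force passes 120 N, or if a joint passes its speed limit or range.

ROBOT

A 6-joint arm with a two-finger parallel gripper is mounted at the origin on a cart in front of the work surface, level with it; the furniture and walls round the work are solid. World frame = base frame: x ahead of the robot, y to its left, z up, the work surface at z = 0. Lengths are in m, angles in rad, forces in N, time in s.
With the tool pointing down it reaches from about 0.3 to 0.775 m from the base axis. Payload 14.6 kg.
Tool frame: the origin (TCP) lies on the centre line of the jaws, within the pads' length; the fingertips stand 17 mm ahead of it and the grasp point (between the pads) lies 2 mm behind it (ctrl.tcp_to_tips is the distance from the TCP to the fingertips, in m); y points along the fingers, z is the direction in which the jaws open and shut, and the axes are right-handed (so a half turn about y gives the same grasp; the last joint's range is limited). The gripper opens to 85 mm and grips with 20 to 120 N. Pads are 22 mm wide; open, the fingers measure 114 mm over their backs; the gripper's body (76 mm by 85 mm) begins 54 mm behind the grasp point. The pads swing forward as they close: fully open they stand 13 mm farther back than shut.
Start: joints at [1.148, 0.3, 1.521, -0, 1.321, -0.067], TCP at [0.192, 0.516, 0.248] pointing down, gripper open.
Joint ranges: [-3.03, 3.03], [-0.79, 2.21], [0.23, 2.52], [-1.04, 4.18], [0, 3.07], [-2.55, 2.55]. Speed limits (rad/s): [2.22, 2.22, 2.57, 3.14, 3.14, 3.14].

INTERFACE

Orientations are given as a unit quaternion [w, x, y, z].
In Python, from bench import ctrl gives the robot as it stands. Calls block until the motion is done:
- ctrl.reach(position, orientation): joint-space move of the TCP to a pose.
- ctrl.move_straight(position, attitude=None, feed=0.15): straight line of the TCP; attitude=None keeps the orientation; feed is the mean speed in m/s.
- ctrl.movej(angles): joint-space move.
- ctrl.set_gripper(opening, newtons=None): opening from 0.0 (shut) to 1.0 (fully open); newtons is the grip in N (None keeps the last); returns when the fingers have stopped.
- ctrl.wait(seconds).
- ctrl.solve_ik(position, orientation): joint angles nearest the present ones, or None.
- ctrl.camera(name): name is "scene" or "side" or "wrist"; returns a dict with "frame" (400x640x3 uint8, red, green, blue), "range_z" (400x640 float32, m along the optical axis (not along the pixel's ray), 0 where there is no reading), "intrinsics" (3x3 intrinsics, pixels), "xyz" and "orientation" of the camera in the world; the wrist camera has in their place "hand_eye" (4x4, takes a point from camera to tool coordinates, whose origin is the TCP and whose axes are the tool frame's). Camera axes: x right, y down, z forward; pixel columns grow to the right and rows downward; lengths in m; the calibration is good to about 2 mm. A picture is of the moment at which its call begins: read the wrist's pose just before it.
A pose or a line that the arm cannot do raises ctrl.Unreachable and nothing moves.
- ctrl.job_done(): hands the job in, once; it reports no verdict.
Trained networks look in the newest picture that a camera, given by its name, has taken for a name from the list of things; names that differ only in an ending like _2 or _b are one class to them, and where a whole thing is asked for, a point or a joint stands for the part that bears it (a point fixed in the world has none). Each returns a list of dicts, best first, with "conf" (0 to 1); they miss things now and then, are a little off and sometimes report something else, mostly with a low value. They report only what shows in the picture. A call takes as long as a camera call. They do not tell look-alikes from the thing itself.
- ctrl.recognise(camera, name): "xyz" ([x, y, z] in m, in world coordinates, good to about 4 mm: the middle of the surface that is visible of it).
- ctrl.regions_of(camera, name): "mask" (400x640 bool, what is visible of it).
Readings, each from a call of its own:
- ctrl.read_t(): time.
- ctrl.read_qpos(): joint angles.
- ctrl.read_qd(): joint speeds.
- ctrl.read_effort(): joint torques, N m.
- ctrl.read_tool_pos(): TCP position.
- ctrl.read_ee_rot(): TCP orientation.
- ctrl.read_ft_force(): force on the tool from outside, world axes, zero at the start.
- ctrl.read_ft_torque(): the same for the moment, N m.
- ctrl.read_width(): opening from 0.0 (shut) to 1.0 (fully open).
Only numpy, scipy, OpenCV 4.12 (cv2) and the standard library are available. Lean on these libraries where they do the work, as an engineer would, in place of code of your own. Each camera call takes 0.05 s, during which the arm holds its last target.

## Working session

There is one attempt and no reset: what is moved stays moved. The work goes in short steps, each a Python script; the robot and the scene stay as the last script left them, time stands still between calls to the robot, and variables do not carry over. Pictures are saved under pics/ and viewed, and the job is handed in when it is done.

```bash
mkdir -p pics; ls
cat > h.py <<'E'
import numpy as np, cv2
from bench import ctrl
from scipy.spatial.transform import Rotation as R
def rot(q): return R.from_quat([q[1],q[2],q[3],q[0]]).as_matrix()
def quat(M):
    q=R.from_matrix(M).as_quat(); return [q[3],q[0],q[1],q[2]]
def shot(n,fn):
    p=np.array(ctrl.read_tool_pos()); q=ctrl.read_ee_rot()
    c=ctrl.camera(n); cv2.imwrite('pics/'+fn,c['frame'][:,:,::-1])
    if n=='wrist':
        T=np.eye(4);T[:3,:3]=rot(q);T[:3,3]=p; T=T@np.array(c['hand_eye'])
    else:
        T=np.eye(4);T[:3,:3]=rot(c['orientation']);T[:3,3]=c['xyz']
    c['T']=T; return c
def cloud(c):
    K=np.array(c['intrinsics']);d=c['range_z'];v,u=np.mgrid[0:d.shape[0],0:d.shape[1]]
    P=np.stack([(u-K[0,2])/K[0,0]*d,(v-K[1,2])/K[1,1]*d,d],-1)
    W=P@c['T'][:3,:3].T+c['T'][:3,3]; W[d<=0]=np.nan; return W
E
python3 - <<'E'
from h import *
print(ctrl.read_t(),ctrl.read_tool_pos(),ctrl.read_ee_rot(),ctrl.tcp_to_tips,ctrl.read_width())
print(rot(ctrl.read_ee_rot()).round(3))
for n in ['scene','side','wrist']:
    c=shot(n,n+'0.png'); np.savez('c_'+n,**c); print(n,c['T'].round(3).tolist())
    for k in (['fixture','lever','lever_hole','lever_knob','rack','slim_pin','thick_pin'] if n!='wrist' else ['slim_pin','thick_pin']):
        print(k,[(np.round(d['xyz'],3).tolist(),round(d['conf'],2)) for d in ctrl.recognise(n,k)][:4])
print(ctrl.read_t())
E
```

```text
pics
0.0 [0.19149697 0.51536329 0.24769472] [-0.69554683  0.69634808 -0.12523216  0.12502345] 0.017 0.999807628798763
[[ 0.937 -0.     0.348]
 [-0.348 -0.001  0.937]
 [-0.    -1.    -0.001]]
scene [[0.844, -0.254, 0.473, 0.05], [-0.537, -0.389, 0.749, -0.868], [-0.006, -0.885, -0.465, 0.537], [0.0, 0.0, 0.0, 1.0]]
fixture [([0.59, 0.046, 0.032], 0.65), ([0.364, 0.06, 0.027], 0.36)]
lever [([0.62, -0.036, 0.047], 0.75)]
lever_hole [([0.616, -0.037, 0.044], 0.6)]
lever_knob [([0.643, -0.402, 0.008], 0.6), ([0.613, -0.04, 0.044], 0.57)]
rack [([0.516, -0.235, 0.067], 0.28)]
slim_pin [([0.432, -0.285, 0.049], 0.78), ([0.507, -0.148, 0.048], 0.73), ([0.516, -0.235, 0.067], 0.45), ([0.642, -0.401, 0.009], 0.33)]
thick_pin [([0.535, -0.302, 0.07], 0.48)]
side [[0.839, -0.315, 0.443, 0.06], [-0.544, -0.5, 0.674, -0.822], [0.009, -0.807, -0.591, 0.73], [0.0, 0.0, 0.0, 1.0]]
fixture [([0.59, 0.051, 0.03], 0.95), ([0.619, -0.031, 0.045], 0.32)]
lever [([0.591, 0.05, 0.031], 0.68), ([0.617, -0.03, 0.046], 0.63), ([0.361, 0.058, 0.022], 0.47)]
lever_hole [([0.614, -0.031, 0.044], 0.57)]
lever_knob [([0.619, -0.03, 0.046], 0.89), ([0.514, -0.269, 0.04], 0.66)]
rack [([0.513, -0.273, 0.037], 0.88)]
slim_pin [([0.383, -0.269, 0.012], 0.74), ([0.514, -0.237, 0.073], 0.71)]
thick_pin [([0.536, -0.302, 0.074], 0.75)]
wrist [[0.348, 0.901, 0.259, 0.126], [0.938, -0.334, -0.097, 0.54], [-0.0, 0.277, -0.961, 0.375], [0.0, 0.0, 0.0, 1.0]]
slim_pin []
thick_pin []
0.95
```

View pics/scene0.png

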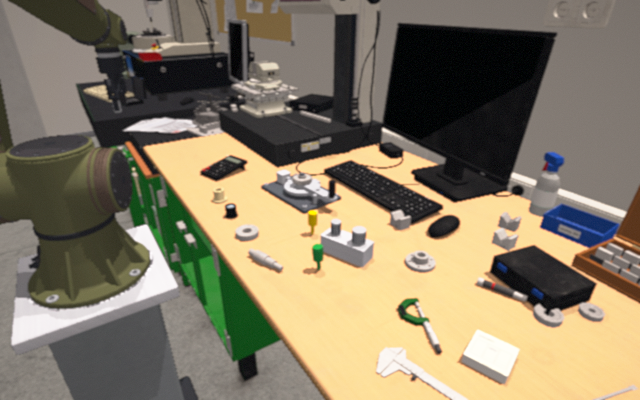

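View pics/side0.png

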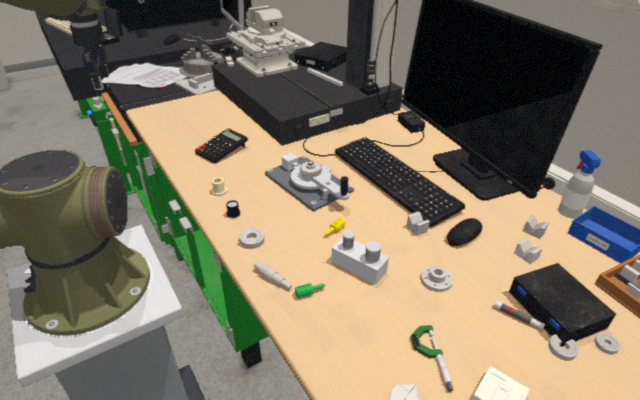

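The scene view shows the rack at about (347,243), with the slim head left at (336,228) and the thick head right at (358,237). The lever's black knob is at (332,188). The side view agrees, with the knob at (345,185), slim head at (348,241) and thick head at (373,250). Next I'll locate these from depth.

Run:
```python
from h import *
for n,b in (('side',(240,400,140,290)),('scene',(240,400,150,280))):
    c=dict(np.load('c_'+n+'.npz',allow_pickle=True)); W=cloud(c)
    u0,u1,v0,v1=b
    im=cv2.resize(c['frame'][v0:v1,u0:u1,::-1],None,fx=5,fy=5,interpolation=cv2.INTER_CUBIC)
    cv2.imwrite('pics/z_%s.png'%n,im[:600,:800])
    w=W[v0:v1,u0:u1].reshape(-1,3); w=w[~np.isnan(w[:,0])]
    for name,ctr,r,z0,z1 in (('slim',(.515,-.236),.03,.078,.09),('thick',(.536,-.302),.03,.078,.09),('knob',(.63,-.08),.08,.085,.1),('nut',(.6,.05),.06,.07,.08),('racktop',(.525,-.27),.08,.042,.048),):
        s=w[(np.hypot(w[:,0]-ctr[0],w[:,1]-ctr[1])<r)&(w[:,2]>z0)&(w[:,2]<z1)]
        if len(s): print(n,name,len(s),s.mean(0).round(4),s.min(0).round(3),s.max(0).round(3))
```

```text
side slim 69 [ 0.5184 -0.2343  0.0812] [ 0.507 -0.246  0.078] [ 0.53  -0.223  0.084]
side thick 129 [ 0.5407 -0.2944  0.0814] [ 0.526 -0.309  0.078] [ 0.556 -0.278  0.085]
side knob 59 [ 0.625  -0.0665  0.0937] [ 0.615 -0.076  0.085] [ 0.64  -0.051  0.099]
side nut 41 [0.6093 0.0717 0.0738] [0.599 0.06  0.07 ] [0.624 0.082 0.078]
side racktop 597 [ 0.5255 -0.2677  0.0453] [ 0.486 -0.328  0.042] [ 0.574 -0.202  0.048]
scene slim 45 [ 0.5188 -0.2318  0.0802] [ 0.507 -0.242  0.079] [ 0.532 -0.22   0.082]
scene thick 90 [ 0.5414 -0.292   0.0801] [ 0.526 -0.307  0.078] [ 0.558 -0.276  0.082]
scene knob 41 [ 0.6242 -0.0652  0.0924] [ 0.616 -0.073  0.085] [ 0.637 -0.053  0.097]
scene nut 24 [0.6078 0.0743 0.0732] [0.598 0.064 0.07 ] [0.62  0.086 0.076]
scene racktop 430 [ 0.5262 -0.2667  0.0444] [ 0.487 -0.325  0.042] [ 0.576 -0.2    0.048]
```

Run:
```python
from h import *
print([ (np.round(d['xyz'],3)) for d in []])
for p in ([0.5,-0.2,0.3],[0.58,0.0,0.3],[.515,-.236,.08]):
  for yaw in (0,1.57,-1.57,.5):
    y=np.array([0,0,-1.]);z=np.array([np.cos(yaw),np.sin(yaw),0]);x=np.cross(y,z)
    j=ctrl.solve_ik(p,quat(np.c_[x,y,z])); print(p,yaw,None if j is None else np.round(j,2))
```

```text
[]
[0.5, -0.2, 0.3] 0 [-0.45  0.24  1.48 -0.    1.42 -0.45]
[0.5, -0.2, 0.3] 1.57 [-0.45  0.24  1.48 -0.    1.42 -2.02]
[0.5, -0.2, 0.3] -1.57 [-0.45  0.24  1.48  0.    1.42  1.12]
[0.5, -0.2, 0.3] 0.5 [-0.45  0.24  1.48 -0.    1.42 -0.95]
[0.58, 0.0, 0.3] 0 [-0.06  0.33  1.36 -0.    1.45 -0.06]
[0.58, 0.0, 0.3] 1.57 [-0.06  0.33  1.36 -0.    1.45 -1.63]
[0.58, 0.0, 0.3] -1.57 [-0.06  0.33  1.36  0.    1.45  1.51]
[0.58, 0.0, 0.3] 0.5 [-0.06  0.33  1.36 -0.    1.45 -0.56]
[0.515, -0.236, 0.08] 0 [-0.49  0.53  1.62 -0.    0.99 -0.49]
[0.515, -0.236, 0.08] 1.57 [-0.49  0.53  1.62 -0.    0.99 -2.06]
[0.515, -0.236, 0.08] -1.57 [-0.49  0.53  1.62 -0.    0.99  1.08]
[0.515, -0.236, 0.08] 0.5 [-0.49  0.53  1.62 -0.    0.99 -0.99]
```

View pics/z_side.png

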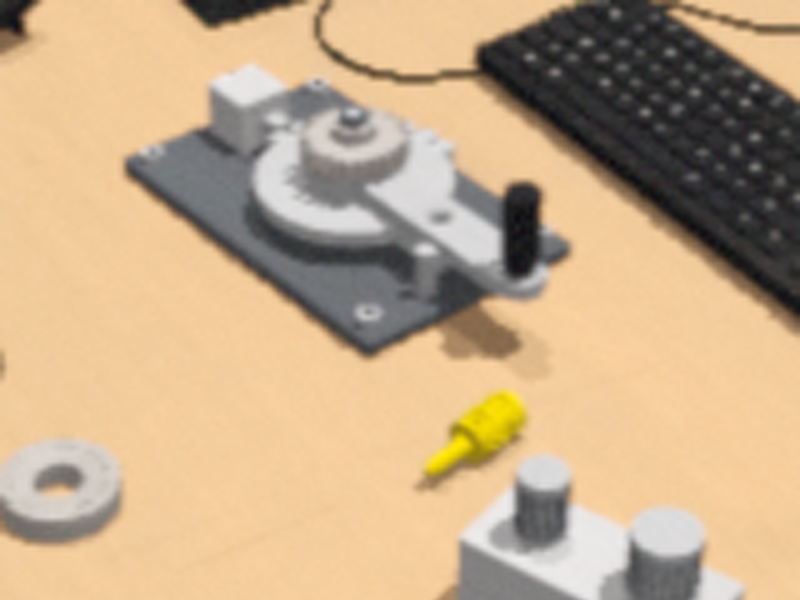

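Run:
```python
from h import *
y=np.array([0,0,-1.]);yaw=0.35;z=np.array([np.cos(yaw),np.sin(yaw),0]);x=np.cross(y,z)
# want camera above between rack and fixture
ctrl.reach([0.47,-0.16,0.30],quat(np.c_[x,y,z]))
print(ctrl.read_t(),ctrl.read_tool_pos())
c=shot('wrist','w1.png'); np.savez('c_w1',**c)
print(c['T'].round(3))
for k in ['slim_pin','lever_hole','lever_knob']:
    print(k,[(np.round(d['xyz'],4).tolist(),round(d['conf'],2)) for d in ctrl.recognise('wrist',k)][:4])
```

```text
3.5417 [ 0.47018809 -0.15947496  0.29995025]
[[ 0.939  0.331  0.095  0.446]
 [ 0.344 -0.902 -0.26  -0.094]
 [-0.001  0.277 -0.961  0.427]
 [ 0.     0.     0.     1.   ]]
slim_pin [([0.5161, -0.2277, 0.0845], 0.91), ([0.5605, -0.128, 0.0167], 0.69), ([0.3883, -0.261, 0.0206], 0.68)]
lever_hole [([0.6182, -0.0143, 0.0466], 0.4)]
lever_knob [([0.6182, -0.0139, 0.0504], 0.65)]
```

View pics/w1.png

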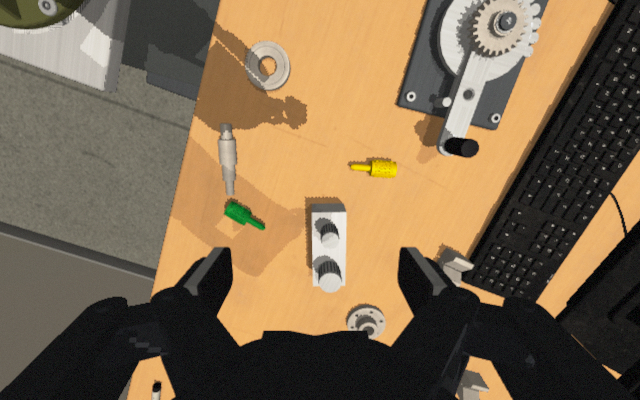

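The wrist view shows the slim pin at (329,233), thick pin at (330,274), lever hole at (469,94) and knob at (462,147). Now I'll refine these positions from the wrist depth and check the free space on the swing side.

Run:
```python
from h import *
c=dict(np.load('c_w1.npz',allow_pickle=True)); W=cloud(c)
w=W.reshape(-1,3); uv=np.stack(np.mgrid[0:400,0:640][::-1],-1).reshape(-1,2)
def circ(s):
    (x,y),r=cv2.minEnclosingCircle((s[:,:2]*1000).astype(np.float32)); return x/1000,y/1000,r/1000
for name,ctr,r,z0,z1 in (('slim',(.518,-.233),.02,.079,.088),('thick',(.541,-.293),.025,.079,.088),('knob',(.625,-.066),.02,.093,.102),('nut',(.608,.073),.03,.072,.083),('rack',(.525,-.27),.08,.04,.05)):
    s=w[(np.hypot(w[:,0]-ctr[0],w[:,1]-ctr[1])<r)&(w[:,2]>z0)&(w[:,2]<z1)]
    if len(s): print(name,len(s),np.median(s,0).round(4),np.round(circ(s),4), ((s.min(0)+s.max(0))/2).round(4), s.std(0).round(4))
# lever hole: points within lever below top
print(W[86:102,462:478,2].round(3)[::2,::2])
s=w[(np.abs(w[:,2]-.047)<.006)&(w[:,0]>.59)&(w[:,0]<.66)&(w[:,1]>-.09)&(w[:,1]<.03)]
print(len(s),cv2.minAreaRect((s[:,:2]*1000).astype(np.float32)),s.mean(0))
im=cv2.resize(c['frame'][60:170,420:540,::-1],None,fx=5,fy=5,interpolation=cv2.INTER_CUBIC); cv2.imwrite('pics/w1z.png',im)
# obstacles
for n in ('side','scene'):
    a=cloud(dict(np.load('c_%s.npz'%n,allow_pickle=True))).reshape(-1,3)
    m=(a[:,0]>.66)&(a[:,0]<1.0)&(a[:,1]>-.3)&(a[:,1]<.3)&(a[:,2]>.045)&(a[:,2]<.5)
    b=a[m]; 
    for y0 in np.arange(-.3,.3,.1):
        t=b[(b[:,1]>=y0)&(b[:,1]<y0+.1)]
        if len(t): print(n,round(y0,1),len(t),t[:,0].min().round(3),np.percentile(t[:,0],5).round(3))
# IK on swing
y=np.array([0,0,-1.])
P=np.array([.608,.073])
for pinned in range(0,70,10):
    a=np.radians(-83.4+pinned); p=P+.14*np.array([np.cos(a),np.sin(a)])
    yaw=a+np.pi/2; z=np.array([np.cos(yaw),np.sin(yaw),0]);x=np.cross(y,z)
    j=ctrl.solve_ik([p[0],p[1],.073],quat(np.c_[x,y,z])); print(pinned,p.round(3),None if j is None else np.round(j,2))
```

```text
slim 238 [ 0.5175 -0.2312  0.0825] [ 0.5183 -0.2316  0.0121] [ 0.518  -0.2315  0.082 ] [0.006  0.006  0.0008]
thick 374 [ 0.5404 -0.2908  0.0824] [ 0.5407 -0.2915  0.0161] [ 0.5409 -0.2913  0.0819] [0.008  0.0082 0.0008]
knob 297 [ 0.6243 -0.062   0.0972] [ 0.625  -0.0624  0.0111] [ 0.6252 -0.0623  0.0962] [0.0057 0.0054 0.0012]
nut 368 [0.6073 0.0752 0.0766] [0.6083 0.0767 0.0129] [0.6083 0.0765 0.0759] [0.0055 0.0053 0.0021]
rack 1646 [ 0.5237 -0.2532  0.0465] [ 0.5285 -0.2615  0.0645] [ 0.5288 -0.2617  0.0451] [0.0191 0.0314 0.001 ]
[[0.048 0.048 0.047 0.047 0.048 0.047 0.048 0.046]
 [0.048 0.045 0.049 0.047 0.046 0.048 0.048 0.048]
 [0.047 0.048 0.041 0.041 0.045 0.048 0.048 0.046]
 [0.047 0.028 0.033 0.038 0.042 0.045 0.046 0.048]
 [0.048 0.026 0.03  0.035 0.041 0.045 0.046 0.048]
 [0.047 0.025 0.032 0.034 0.043 0.047 0.047 0.047]
 [0.046 0.028 0.033 0.04  0.045 0.048 0.048 0.047]
 [0.046 0.047 0.045 0.046 0.047 0.048   nan 0.047]]
1911 ((614.8355102539062, -23.124549865722656), (42.7752571105957, 109.263916015625), 7.042555809020996) [ 0.61707492 -0.01483211  0.04683853]
side -0.3 5892 0.885 0.897
side -0.2 4772 0.902 0.915
side -0.1 3474 0.921 0.932
side 0.0 2613 0.938 0.95
side 0.1 99 0.957 0.96
side 0.2 1204 0.66 0.676
scene -0.3 4563 0.884 0.897
scene -0.2 3676 0.901 0.914
scene -0.1 2662 0.92 0.931
scene 0.0 2100 0.938 0.949
scene 0.1 170 0.957 0.959
scene 0.2 556 0.662 0.683
0 [ 0.624 -0.066] [-0.16  0.65  1.44 -0.    1.05 -0.28]
10 [ 0.648 -0.061] [-0.15  0.7   1.36 -0.    1.09 -0.44]
20 [ 0.671 -0.052] [-0.13  0.74  1.28 -0.    1.12 -0.6 ]
30 [ 0.691 -0.039] [-0.11  0.79  1.21 -0.    1.15 -0.75]
40 [ 0.71  -0.023] [-0.08  0.82  1.14 -0.    1.18 -0.9 ]
50 [ 0.725 -0.004] [-0.06  0.86  1.08 -0.    1.21 -1.04]
60 [0.736 0.017] [-0.03  0.88  1.03 -0.    1.23 -1.19]
```

View pics/w1z.png

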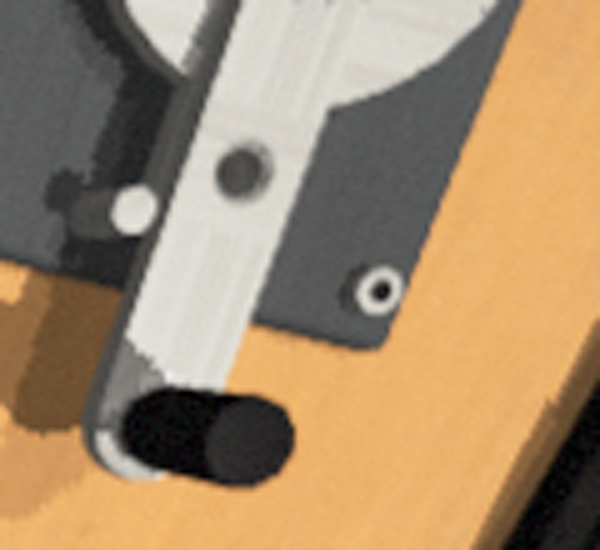

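Heights and sizes agree: slim head Ø24, thick head Ø32, tops at 0.082, and pivot to knob about 0.140. I'll view the pin and the hole from the same relative pose, so the camera bias cancels.

```bash
cat >> h.py <<'E'
def ori(yaw):
    y=np.array([0,0,-1.]);z=np.array([np.cos(yaw),np.sin(yaw),0]);return quat(np.c_[np.cross(y,z),y,z])
def px2plane(c,u,v,z):
    K=np.array(c['intrinsics']);r=c['T'][:3,:3]@np.array([(u-K[0,2])/K[0,0],(v-K[1,2])/K[1,1],1]);o=c['T'][:3,3]
    return o+r*(z-o[2])/r[2]
def circ(s):
    (x,y),r=cv2.minEnclosingCircle((s[:,:2]*1000).astype(np.float32)); return np.array([x,y,r])/1000
YAW=0.121
E
python3 - <<'E'
from h import *
ctrl.reach([0.617,0.0,0.185],ori(YAW))
c=shot('wrist','w2.png'); np.savez('c_w2',**c); print(ctrl.read_t(),ctrl.read_tool_pos())
ctrl.reach([0.518,-0.232,0.22],ori(YAW))
c=shot('wrist','w3.png'); np.savez('c_w3',**c); print(ctrl.read_t(),ctrl.read_tool_pos())
print(ctrl.read_ft_force())
E
```

```text
4.7583 [ 0.61697427 -0.00112091  0.18615773]
5.8083 [ 0.51851915 -0.2310065   0.21988078]
[0.20941448 0.4792701  0.10948082]
```

View pics/w2.png

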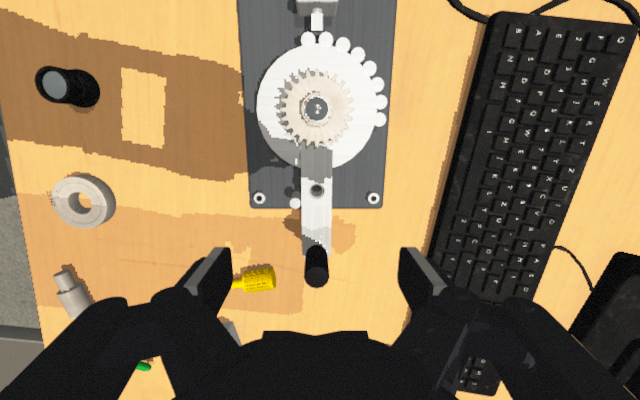

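View pics/w3.png

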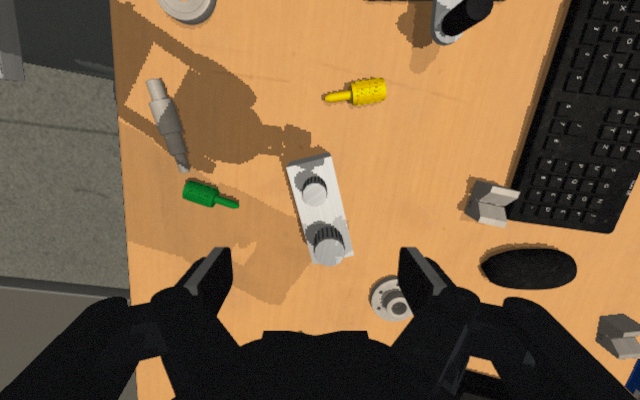

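Hole at about (317,190), knob top at (316,272) and nut at (317,108) in w2. Slim head at about (313,191) in w3, which is the same place in the image, so bias should cancel.

Run:
```python
from h import *
c=dict(np.load('c_w2.npz',allow_pickle=True)); W=cloud(c); w=W.reshape(-1,3)
def sel(w,ctr,r,z0,z1): return w[(np.hypot(w[:,0]-ctr[0],w[:,1]-ctr[1])<r)&(w[:,2]>z0)&(w[:,2]<z1)]
kn=circ(sel(w,(.625,-.064),.02,.093,.102)); nut=sel(w,(.608,.075),.02,.072,.083)
print('knob',kn,'nut',circ(nut),nut.mean(0))
g=cv2.cvtColor(c['frame'],cv2.COLOR_RGB2GRAY)
im=cv2.resize(c['frame'][150:300,277:357,::-1],None,fx=4,fy=4,interpolation=cv2.INTER_CUBIC); cv2.imwrite('pics/w2z.png',im)
K=c['intrinsics'];f=K[0][0]
# hole: dark pixels/low depth
m=np.zeros(g.shape,bool); m[178:204,304:331]=True
d=m&((g<110)); n,l,st,ce=cv2.connectedComponentsWithStats(d.astype(np.uint8))
for i in range(1,n):
    if st[i,4]>10: print(st[i],ce[i],px2plane(c,*ce[i],.0465))
d=m&(W[...,2]<.043); print(d.sum(),px2plane(c,np.mean(np.where(d)[1]),np.mean(np.where(d)[0]),.0465))
rg=sel(w,(.617,0),.012,.044,.05);print('leverz',np.median(rg[:,2]))
u=kn[:2]-circ(nut)[:2]; print('len',np.hypot(*u),np.degrees(np.arctan2(u[1],u[0])),'hole pred',circ(nut)[:2]+u*75/140, kn[:2]-u/np.hypot(*u)*.065)
c=dict(np.load('c_w3.npz',allow_pickle=True)); w=cloud(c).reshape(-1,3)
s=sel(w,(.518,-.232),.02,.079,.088);print('slim',circ(s),np.median(s,0))
im=cv2.resize(c['frame'][150:280,270:370,::-1],None,fx=4,fy=4,interpolation=cv2.INTER_CUBIC); cv2.imwrite('pics/w3z.png',im)
```

```text
knob [ 0.62564038 -0.06140199  0.01109216] nut [0.60900018 0.07721284 0.01285466] [0.60905134 0.07722195 0.07579705]
[312 185  10  11  77] [316.66233766 189.35064935] [0.61853875 0.00438703 0.0465    ]
104 [0.61788889 0.00329933 0.0465    ]
leverz 0.04718916669955486
len 0.1396100543727271 -83.15461134884839 hole pred [0.61791457 0.0029549 ] [0.617893   0.00313466]
slim [ 0.51790961 -0.23145172  0.01199362] [ 0.51790446 -0.23112702  0.08250321]
```

View pics/w2z.png

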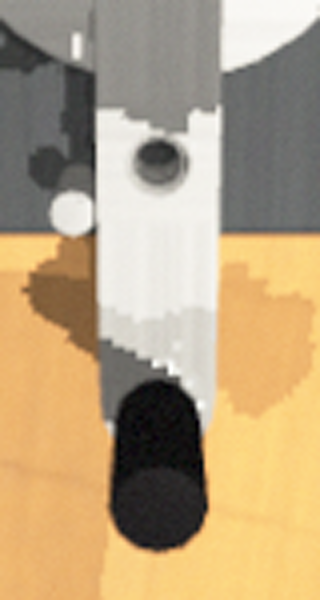

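Run:
```python
from h import *
p=[0.5180,-0.2315]
ctrl.move_straight(p+[.12],ori(YAW),feed=.15)
ctrl.move_straight(p+[.0695],feed=.08)
print(ctrl.read_tool_pos(),ctrl.read_ft_force())
ctrl.set_gripper(0.0,60); print('w',ctrl.read_width(),ctrl.read_ft_force())
c=shot('wrist','w4.png'); np.savez('c_w4',**c)
ctrl.move_straight(p+[.14],feed=.12); print('w',ctrl.read_width(),ctrl.read_tool_pos(),ctrl.read_ft_force(),ctrl.read_t())
ctrl.wait(.1)
c=shot('wrist','w5.png'); np.savez('c_w5',**c)
```

```text
[ 0.51817785 -0.23159786  0.0697367 ] [ 0.07009754  0.10238874 -0.37259608]
w 0.24705819573579665 [-0.48257151  0.03509587  4.40016097]
w 0.24808704311679752 [ 0.51766358 -0.23130561  0.13920895] [-0.42775407  0.29716641 -1.27600529] 8.8083
```

View pics/w5.png

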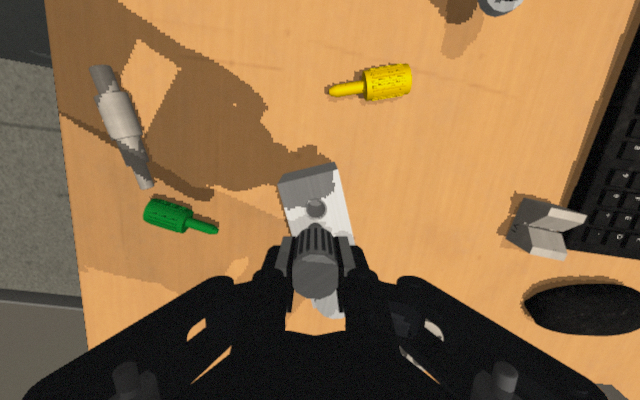

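The pin is held, with its head between the jaws at (316,270), and the empty rack hole shows at (316,208). I'll measure its offset and tilt in the tool frame, then re-measure the hole from above, settled.

Run:
```python
from h import *
ctrl.reach([0.5178,-0.19,.185],ori(YAW))
ctrl.reach([0.6175,0.002,.185],ori(YAW)); ctrl.wait(.3)
tp=np.array(ctrl.read_tool_pos()); print(tp,ctrl.read_ft_force(),ctrl.read_t())
c=shot('wrist','w6.png'); np.savez('c_w6',**c); W=cloud(c)
Rm=rot(ctrl.read_ee_rot())
t=((W-tp)@Rm)  # tool coords
m=(np.abs(t[...,0])<.03)&(np.abs(t[...,2])<.013)&(t[...,1]<0)&(t[...,1]>-.03)
vv,uu=np.where(m); print(len(vv),uu.min(),uu.max(),vv.min(),vv.max())
s=t[m]; 
for y0 in np.arange(-.03,0,.004):
    q=s[(s[:,1]>=y0)&(s[:,1]<y0+.004)]
    if len(q)>5: print(round(y0,3),len(q),q.min(0).round(4),q.max(0).round(4))
w=W.reshape(-1,3)
def sel(w,ctr,r,z0,z1): return w[(np.hypot(w[:,0]-ctr[0],w[:,1]-ctr[1])<r)&(w[:,2]>z0)&(w[:,2]<z1)]
nut=sel(w,(.608,.075),.02,.072,.083); kn=sel(w,(.625,-.064),.02,.093,.102)
print('nut',circ(nut),'knob',len(kn))
if len(kn): print(circ(kn))
d=np.zeros(W.shape[:2],bool); d[165:215,300:335]=True; d&=(W[...,2]<.043)&(W[...,2]>.01)&(np.hypot(W[...,0]-.618,W[...,1]-.003)<.02)
print(d.sum(), px2plane(c,np.mean(np.where(d)[1]),np.mean(np.where(d)[0]),.0465))
```

```text
[0.61738808 0.00104345 0.18516017] [-0.4575233  -0.15551685 -0.04463888] 10.4833
3300 281 347 242 318
-0.03 112 [-0.0121 -0.03   -0.013 ] [ 0.0086 -0.0261  0.013 ]
-0.026 227 [-0.0113 -0.026  -0.013 ] [ 0.0111 -0.022   0.013 ]
-0.022 364 [-0.0112 -0.022  -0.0128] [ 0.0124 -0.018   0.0129]
-0.018 118 [-0.0111 -0.018  -0.013 ] [ 0.0094 -0.014   0.0128]
-0.014 1905 [-0.0124 -0.014  -0.0129] [ 0.0122 -0.01    0.0129]
-0.01 279 [-0.0129 -0.01   -0.013 ] [ 0.0114 -0.006   0.013 ]
-0.006 196 [-0.013  -0.006  -0.0128] [-0.0068 -0.002   0.013 ]
-0.002 99 [-0.013  -0.002  -0.0128] [-0.0068 -0.      0.0126]
nut [0.60900763 0.07732767 0.0127991 ] knob 0
149 [0.62227915 0.00615686 0.0465    ]
```

View pics/w6.png

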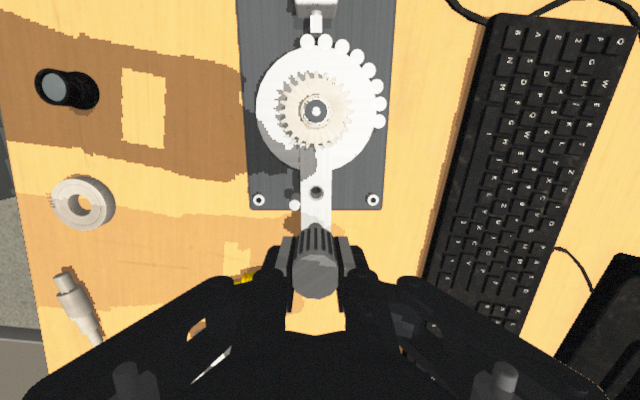

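Run:
```python
from h import *
c=dict(np.load('c_w6.npz',allow_pickle=True)); W=cloud(c)
T=c['T']; Rm=rot(ori(YAW)); tp=np.array([0.61738808,0.00104345,0.18516017])
t=(W-tp)@Rm
m=(np.abs(t[...,0])<.02)&(np.abs(t[...,2])<.025)&(np.abs(t[...,1]+.0125)<.0022)
n,l,st,ce=cv2.connectedComponentsWithStats(m.astype(np.uint8)); i=1+np.argmax(st[1:,4]); print(st[i],ce[i])
s=t[l==i]; (a,b),r=cv2.minEnclosingCircle((s[:,[0,2]]*1000).astype(np.float32)); print('pin tool x,z mm',a,b,r, s.mean(0))
cv2.imwrite('pics/w6z.png',cv2.resize(c['frame'][160:310,255:375,::-1],None,fx=4,fy=4,interpolation=cv2.INTER_CUBIC))
for u,v in ((316,191),(316.5,191)): print(px2plane(c,u,v,.0465))
d=np.zeros(m.shape,bool); d[182:200,306:328]=True; e=d&(W[...,2]<.0435)
print(e.sum(),np.argwhere(e).mean(0),np.argwhere(e).min(0),np.argwhere(e).max(0),px2plane(c,np.argwhere(e)[:,1].mean(),np.argwhere(e)[:,0].mean(),.0465))
# lever edges columns at rows 205-220
for v in (204,210,216): print(v,[round(x,4) for x in W[v,296:336,2]][::3])
```

```text
[ 277  252   77   50 1989] [314.57566616 274.92156863]
pin tool x,z mm -3.0703320503234863 0.2217029184103012 18.61488914489746 [-0.00150845 -0.01247958  0.00025082]
[0.61841216 0.00469072 0.0465    ]
[0.61889643 0.00474936 0.0465    ]
107 [192.26168224 315.28971963] [187 310] [197 321] [0.61787734 0.00334691 0.0465    ]
204 [np.float64(0.043), np.float64(0.0423), np.float64(0.049), np.float64(0.0481), np.float64(0.0471), np.float64(0.0461), np.float64(0.0465), np.float64(0.0481), np.float64(0.0478), np.float64(0.0475), np.float64(0.0472), np.float64(0.0468), np.float64(0.0136), np.float64(0.0135)]
210 [np.float64(0.042), np.float64(0.0125), np.float64(0.0472), np.float64(0.0478), np.float64(0.0483), np.float64(0.0477), np.float64(0.0472), np.float64(0.0466), np.float64(0.0469), np.float64(0.0475), np.float64(0.0477), np.float64(0.0485), np.float64(0.0127), np.float64(0.0128)]
216 [np.float64(0.0015), np.float64(0.0011), np.float64(0.0466), np.float64(0.0487), np.float64(0.0481), np.float64(0.0476), np.float64(0.0474), np.float64(0.0472), np.float64(0.0471), np.float64(0.0473), np.float64(0.0473), np.float64(0.0463), np.float64(0.0009), np.float64(0.0025)]
```

View pics/w6z.png

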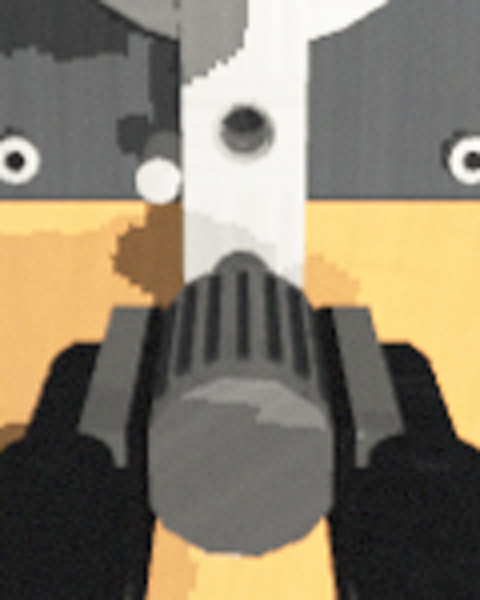

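Run:
```python
from h import *
c=dict(np.load('c_w6.npz',allow_pickle=True)); tp=np.array([0.61738808,0.00104345,0.18516017])
a=px2plane(c,314.7,276.2,tp[2]+.012); h=px2plane(c,316.2,192.4,.0465)
print('pin',a,(a-tp)@rot(ori(YAW)),'hole',h,'target',tp+h-a)
```

```text
pin [0.61761587 0.00171724 0.19716017] [-0.00064137 -0.012       0.00030746] hole [0.61877706 0.00331545 0.0465    ] target [0.61854926 0.00264166 0.0345    ]
```

Run:
```python
from h import *
p=[.6180,.0026]
ctrl.move_straight(p+[.108],ori(YAW),feed=.12); ctrl.wait(.2)
f0=np.array(ctrl.read_ft_force()); print(ctrl.read_tool_pos(),f0,ctrl.read_t())
for z in np.arange(.104,.0679,-.003):
    ctrl.move_straight(p+[z],feed=.04)
    f=np.array(ctrl.read_ft_force())-f0; q=ctrl.read_tool_pos(); print(round(z,4),np.round(q,4),f.round(1),round(ctrl.read_width(),3))
    if np.linalg.norm(f)>15: break
print(ctrl.read_t()); shot('wrist','w7.png')
```

```text
[0.61830348 0.00259033 0.10880794] [ 0.04938766 -0.31434503 -1.58092866] 11.525
0.104 [0.6179 0.0026 0.1037] [-0.9  0.9  1. ] 0.247
0.101 [0.6179 0.0026 0.1007] [-0.1  0.5  0.1] 0.248
0.098 [0.6179 0.0026 0.0978] [0.  1.1 0.6] 0.242
0.095 [0.6179 0.0026 0.0948] [-0.1  0.3  1.1] 0.245
0.092 [0.6179 0.0026 0.0917] [-0.6  1.1  0.1] 0.249
0.089 [0.6179 0.0026 0.0888] [0.1 0.1 0.5] 0.25
0.086 [0.6179 0.0026 0.0858] [ 0.   0.1 -0.6] 0.246
0.083 [0.6179 0.0026 0.0828] [ 0.  -0.7  0.4] 0.246
0.08 [0.6179 0.0026 0.0797] [1.  0.3 1.1] 0.247
0.077 [0.6179 0.0026 0.0768] [ 0.9 -0.3  0.5] 0.248
0.074 [0.6179 0.0026 0.0738] [0.6 0.4 1.3] 0.247
0.071 [0.618  0.0026 0.0709] [-0.6  1.5  0.3] 0.247
0.068 [0.619  0.0027 0.0706] [-6.6  0.1 23.7] 0.249
14.775
```

View pics/w7.png

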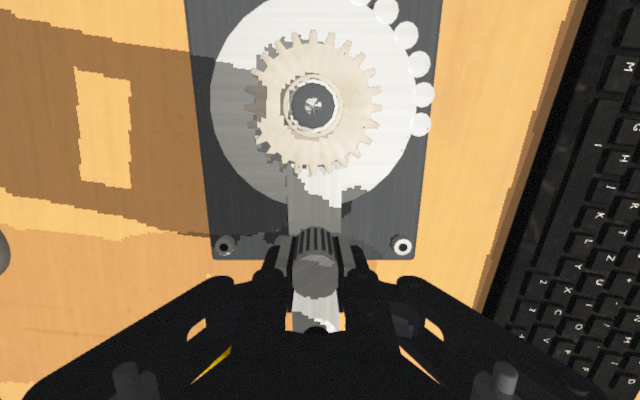

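The pin slid in freely and seated at TCP z ≈ 0.0706, which matches the lever top plus grip height. Next I'll release it, retreat and look.

Run:
```python
from h import *
p=[.6180,.0026]
ctrl.move_straight(p+[.0707],feed=.05)
ctrl.set_gripper(1.0); 
ctrl.move_straight(p+[.12],feed=.12)
ctrl.reach([.618,-.01,.185],ori(YAW)); ctrl.wait(.2)
c=shot('wrist','w8.png'); np.savez('c_w8',**c); w=cloud(c).reshape(-1,3)
def sel(w,ctr,r,z0,z1): return w[(np.hypot(w[:,0]-ctr[0],w[:,1]-ctr[1])<r)&(w[:,2]>z0)&(w[:,2]<z1)]
for n,a in (('knob',((.625,-.062),.02,.093,.102)),('nut',((.609,.077),.02,.072,.083)),('pin',((.618,.003),.025,.065,.1))):
    s=sel(w,*a); print(n,len(s),circ(s).round(4),np.median(s[:,2]).round(4))
print(ctrl.read_t())
```

```text
knob 488 [ 0.626  -0.0615  0.0112] 0.0974
nut 660 [0.6092 0.0769 0.0127] 0.0769
pin 733 [0.6181 0.0027 0.0126] 0.0833
16.8917
```

View pics/w8.png

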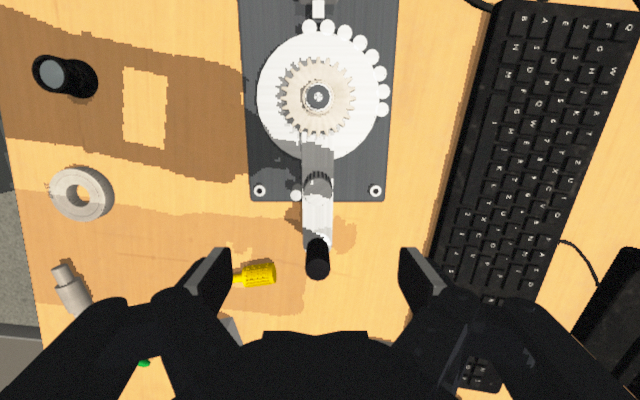

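The pin is home: its head top is 14 mm below the knob top, as expected (82 vs 96 mm). Next I'll grip the knob.

```bash
cat >> h.py <<'E'
P=np.array([.609,.0767]); A0=np.radians(-83.1); RAD=.140; ZK=.073
def pose(th):
    a=A0+th; return list(P+RAD*np.array([np.cos(a),np.sin(a)]))+[ZK], ori(a+np.pi/2)
def tang(th,f):
    a=A0+th; return f[0]*-np.sin(a)+f[1]*np.cos(a), f[0]*np.cos(a)+f[1]*np.sin(a)
E
python3 - <<'E'
from h import *
p,o=pose(0.0); print(p)
ctrl.move_straight(p[:2]+[.14],o,feed=.15)
ctrl.move_straight(p,o,feed=.1); ctrl.wait(.1)
f0=np.array(ctrl.read_ft_force()); print(ctrl.read_tool_pos(),f0)
ctrl.set_gripper(0.0,80); ctrl.wait(.1)
f=np.array(ctrl.read_ft_force()); print(ctrl.read_tool_pos(),f,tang(0,f),ctrl.read_width(),ctrl.read_t())
np.save('f0.npy',f0)
c=shot('wrist','w9.png');c=shot('side','s9.png');cv2.imwrite('pics/s9z.png',cv2.resize(c['frame'][130:230,250:400,::-1],None,fx=5,fy=5,interpolation=cv2.INTER_CUBIC))
E
```

```text
[np.float64(0.6258191574368506), np.float64(-0.06228602787012237), 0.073]
[ 0.62624142 -0.06231392  0.07389973] [ 0.0025724  -0.35326911  0.46355903]
[ 0.62593679 -0.06229724  0.07325911] [0.20284159 0.12534341 4.60630993] (np.float64(0.2164308360107072), np.float64(-0.10006684669468116)) 0.23674892577293782 19.1417
```

View pics/w9.png

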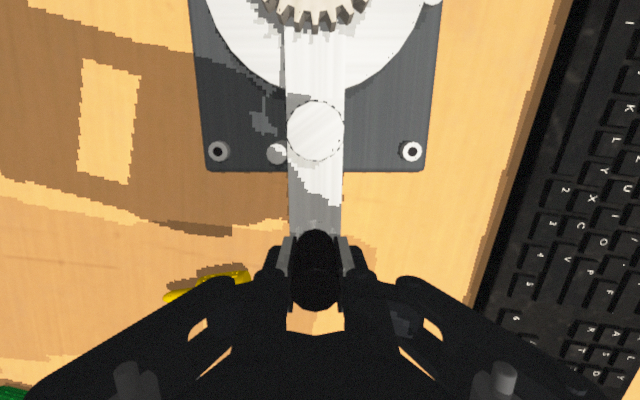

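View pics/s9z.png

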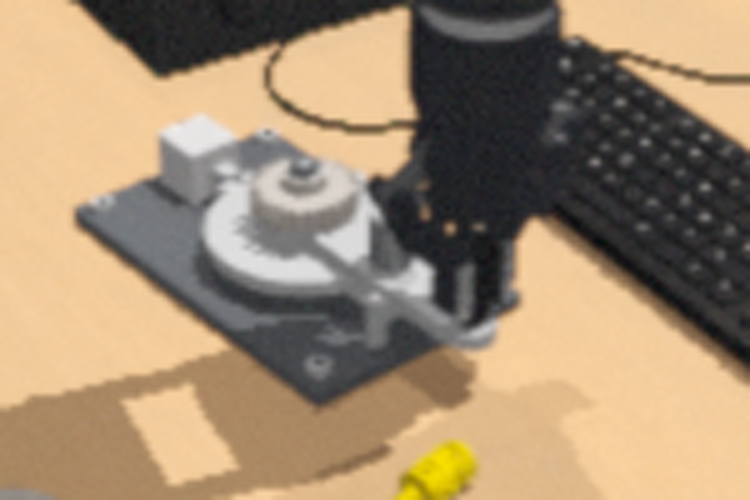

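The knob is gripped, at (316,270) between the jaws, with the pin head flush on the lever at (315,131). I'll swing in small steps and log the tangential force.

Run:
```python
from h import *
f0=np.load('f0.npy'); log=[]
for th in np.arange(.03,.931,.03):
    p,o=pose(th); ctrl.move_straight(p,o,feed=.04)
    f=np.mean([np.array(ctrl.read_ft_force()) for _ in range(3)],0)-f0
    q=np.array(ctrl.read_tool_pos()); d=q[:2]-P; tm=np.arctan2(d[1],d[0])-A0
    t,r=tang(tm,f); log.append((th,tm,np.hypot(*d),t,r,f[2]))
    if np.linalg.norm(f)>40: print('abort'); break
np.save('log.npy',log)
for l in log: print(np.round(l,3), 'tau',round(-l[3]*.14,2))
print(ctrl.read_t(),ctrl.read_width())
```

```text
[ 0.03   0.03   0.14  -3.553 -0.52   7.061] tau 0.5
[ 0.06   0.058  0.14  -5.44  -0.978  7.289] tau 0.76
[ 0.09   0.089  0.14  -5.408 -1.782  6.919] tau 0.76
[ 0.12   0.119  0.14  -4.047 -0.995  6.73 ] tau 0.57
[ 0.15   0.15   0.14  -2.642 -0.225  5.68 ] tau 0.37
[ 0.18   0.18   0.14  -1.921 -1.121  6.705] tau 0.27
[ 0.21   0.21   0.14  -2.678  0.128  6.239] tau 0.37
[ 0.24   0.241  0.14  -1.326 -0.223  5.979] tau 0.19
[ 0.27   0.271  0.14  -0.061 -0.578  6.897] tau 0.01
[ 0.3    0.298  0.14  -3.914 -1.294  7.974] tau 0.55
[ 0.33   0.327  0.14  -5.876 -0.506  8.53 ] tau 0.82
[ 0.36   0.357  0.14  -4.609 -1.536  6.985] tau 0.65
[ 0.39   0.388  0.14  -3.764 -1.087  7.15 ] tau 0.53
[ 0.42   0.418  0.14  -3.845 -0.423  6.994] tau 0.54
[ 0.45   0.449  0.14  -2.718 -0.505  6.411] tau 0.38
[ 0.48   0.479  0.14  -2.258  0.019  6.562] tau 0.32
[ 0.51   0.51   0.14  -0.858  0.317  6.461] tau 0.12
[ 0.54   0.54   0.14  -0.281  1.319  5.884] tau 0.04
[ 0.57   0.566  0.14  -5.109 -0.148  7.85 ] tau 0.72
[ 0.6    0.595  0.14  -4.878 -0.54   8.203] tau 0.68
[ 0.63   0.626  0.14  -4.909  0.226  6.908] tau 0.69
[ 0.66   0.656  0.14  -4.484  0.057  6.763] tau 0.63
[ 0.69   0.687  0.14  -2.743  1.23   6.693] tau 0.38
[ 0.72   0.717  0.14  -2.203  1.639  5.992] tau 0.31
[ 0.75   0.748  0.14  -0.935  2.267  5.661] tau 0.13
[ 0.78   0.778  0.14  -0.815  3.707  6.088] tau 0.11
[ 0.81   0.808  0.141 -0.216  3.818  5.129] tau 0.03
[ 0.84   0.833  0.141 -6.408  2.604  6.607] tau 0.9
[ 0.87   0.863  0.141 -6.875  3.107  6.418] tau 0.96
[ 0.9    0.894  0.141 -4.371  3.422  6.925] tau 0.61
[ 0.93   0.924  0.141 -3.955  3.719  6.286] tau 0.55
27.25 0.24158526308182973
```

The torque is a clear sawtooth with three clicks passed. It jumps sharply as a notch is entered at lever angles of about 0.285, 0.553 and 0.822, so the fourth should come at about 1.09. I'll approach it finely and stop at the jump.

Run:
```python
from h import *
f0=np.load('f0.npy')
for th in list(np.arange(.96,1.051,.03))+list(np.arange(1.062,1.111,.01)):
    p,o=pose(th); ctrl.move_straight(p,o,feed=.04)
    if th>1.05: ctrl.wait(.1)
    f=np.mean([np.array(ctrl.read_ft_force()) for _ in range(3)],0)-f0
    q=np.array(ctrl.read_tool_pos()); d=q[:2]-P; tm=np.arctan2(d[1],d[0])-A0
    t,r=tang(tm,f); print(np.round((th,tm,np.hypot(*d),t,r,f[2]),3),'tau',round(-t*.14,2))
    if th>1.05 and -t*.14>.42: break
print(ctrl.read_t(),ctrl.read_width())
c=shot('wrist','w10.png');np.savez('c_w10',**c);c=shot('side','s10.png');cv2.imwrite('pics/s10z.png',cv2.resize(c['frame'][130:230,250:400,::-1],None,fx=5,fy=5,interpolation=cv2.INTER_CUBIC))
```

```text
[ 0.96   0.955  0.141 -3.898  4.657  5.084] tau 0.55
[ 0.99   0.986  0.141 -1.573  5.399  4.36 ] tau 0.22
[ 1.02   1.016  0.141 -2.402  6.403  4.318] tau 0.34
[ 1.05   1.047  0.141 -0.312  6.864  3.99 ] tau 0.04
[ 1.062  1.058  0.141 -1.015  6.863  3.037] tau 0.14
[ 1.072  1.068  0.141 -0.43   7.585  3.009] tau 0.06
[ 1.082  1.078  0.141 -1.376  6.668  3.771] tau 0.19
[ 1.092  1.085  0.141 -3.264  6.845  3.836] tau 0.46
29.6833 0.234438087689257
```

View pics/w10.png

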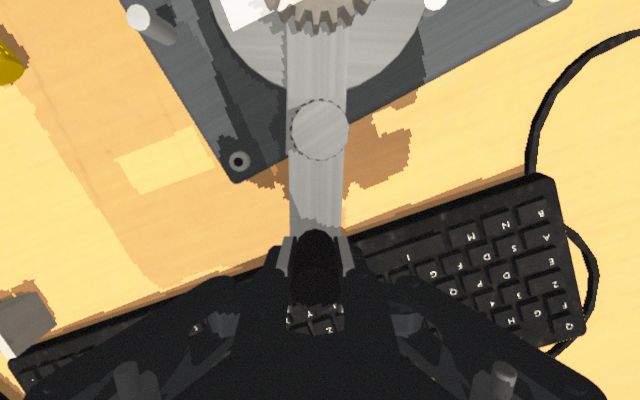

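View pics/s10z.png

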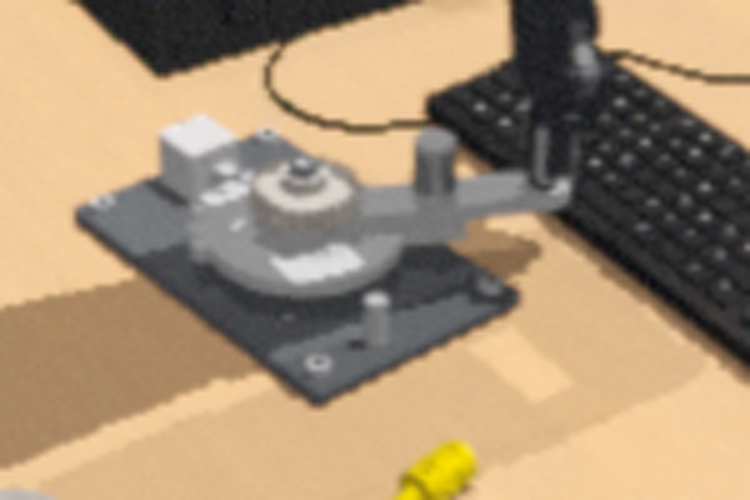

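Only one more jump was passed, so the lever sits at about 1.085 in the fourth notch with the pin still flush at (318,130). I'll check the disc angle independently by comparing the gear-teeth phase before and after the swing.

Run:
```python
from h import *
a=cv2.imread('pics/w9.png')[0:60,220:460]; b=cv2.imread('pics/w10.png')[0:60,220:460]
cv2.imwrite('pics/teeth.png',cv2.resize(np.vstack([a,b]),None,fx=3.3,fy=3.3,interpolation=cv2.INTER_CUBIC))
```

```text
(no output)
```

View pics/teeth.png

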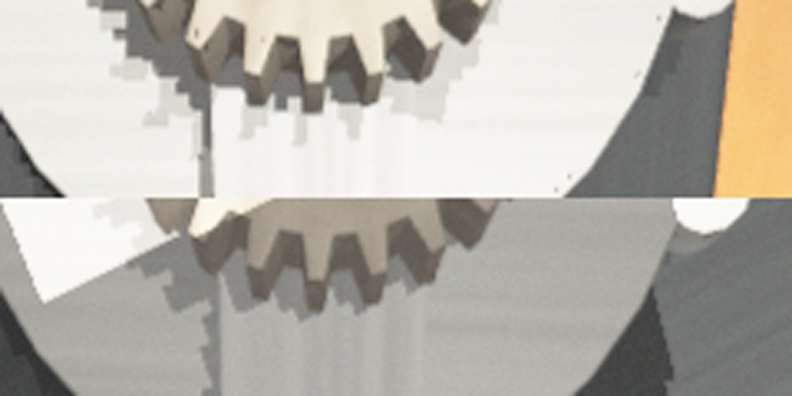

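The disc lags the lever by about 0.04 rad, by the lobe at (435,3) and the tooth shift. That puts the disc at about 1.04–1.05, which is the fourth notch. I'll check it's steady, then hand in.

Run:
```python
from h import *
f0=np.load('f0.npy')
for _ in range(2):
    ctrl.wait(.5)
    f=np.array(ctrl.read_ft_force())-f0; q=np.array(ctrl.read_tool_pos()); d=q[:2]-P; tm=np.arctan2(d[1],d[0])-A0
    print(tm,-tang(tm,f)[0]*.14,f.round(1),ctrl.read_width(),np.abs(ctrl.read_qd()).max(),ctrl.read_t())
ctrl.job_done()
```

```text
1.0854491470829022 0.3570446010134639 [ 5.4 -4.8  3.5] 0.23770520244469923 0.0008042640532395796 30.2833
1.0854909300681879 0.46528181731950685 [ 5.5 -5.7  4.8] 0.23838165340933412 0.0008713746782485443 30.7833
the job is handed in; nothing more can be done
```

I pinned the lever to the disc with the slim pin, swung it four clicks counter-clockwise by the knob, and handed the job in at 30.8 s with the knob still gripped.

- **Pin:** it went in without resistance and stopped where the head should meet the lever. Its head top measured 14 mm below the knob top, as it should when fully home. It still looked flush after the swing.
- **Clicks:** the torque jumped sharply as each of the four notches was entered, and I stopped on the fourth jump. The last readings showed the lever steady at about 1.085 rad with about 0.4 N m on it.
- **Disc angle:** I estimated it from how far a disc lobe and the gear teeth trailed the lever in the wrist pictures. The lobe gave about 0.05 rad and the teeth about 0.03. That puts the disc at roughly 1.04–1.05 rad, against 1.047 for the notch; it is a rough estimate, since the two disagree slightly.
- **Side force:** the pull along the lever grew to about 7 N during the swing. My pivot position was probably about 1 mm off.
- **Other things:** I did not touch the thick pin or the other listed things. The green and yellow look-alike pins stood upright in the first scene picture but lay down in the first side picture. That was before the arm had moved.

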